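Find and seat the rocking tub lid

ROBOT

A 7-joint arm with a two-finger parallel gripper is mounted at the origin on the work surface. World frame = base frame: x ahead of the robot, y to its left, z up, the work surface at z = 0. Lengths are in m, angles in rad, forces in N, time in s.
With the tool pointing down it reaches from about 0.4 to 0.875 m from the base axis. Payload 4.4 kg.
Tool frame: the origin (TCP) lies at the very end of the fingers, on their centre line; the grasp point (between the pads) lies 19 mm behind it; z points along the fingers, y is the direction in which the jaws open and shut (so a half turn about z gives the same grasp; the last joint's range is limited). The gripper opens to 85 mm and grips with 20 to 120 N. Pads are 22 mm wide; open, the fingers measure 114 mm over their backs; the gripper's body (76 mm by 85 mm) begins 54 mm behind the grasp point. The pads swing forward as they close: fully open they stand 13 mm farther back than shut.
Start: joints at [1.215, 0.628, 0.038, 1.517, -0.027, 0.996, -0.02], TCP at [0.186, -0.623, 0.231] pointing down, gripper open.
Joint ranges: [-3.06, 3.06], [-0.37, 2.12], [-1.25, 1.32], [0.18, 2.47], [-1.1, 4.24], [0.23, 1.98], [-2.94, 2.94]. Speed limits (rad/s): [2.57, 2.57, 3.14, 3.14, 3.14, 3.14, 3.14].

INTERFACE

Orientations are given as a unit quaternion [w, x, y, z].
In Python, from plant import manip gives the robot as it stands.
- The arm moves only by the tool step_arm, never from a script. Its argument "deltas" is a list that holds one entry, the list of rows, each a list of 5 numbers: the shift along the world's x, y, z as a fraction of full scale, then the turn about the world's z as a fraction of full scale, then the gripper's target within -1 to 1 (shut at 1, half-way at 0, fully open at -1). In form: [[[dx, dy, dz, twist, hand], ...]]. A call has 1 to 10 rows; each row shifts and turns the commanded pose from where the row before left it; what a row does not reach is not made up. Full scale, the value 1, is 20 mm for a shift and 0.1 rad for a turn. A row lasts 1/8 s, in which the tool goes at most 62.5 mm and 10.7 degrees, less where a joint would pass 70% of its speed; a pose out of reach is approached as far as the arm can. A call with a number of a shift or a turn outside -1 to 1 is refused whole. A call with a gripper value outside its range is refused whole. The fingers move at their own pace and stop on an object; "force" is the grip in N (left out, the last holds). Time passes only in rows, so rows that do not move let the fingers close. It gives the time, the measured TCP pose, the force and the opening at its end, in the units of the state.
- manip.observe(): the state, without advancing time (a new reading comes with each control period).
- manip.get_image(name): name is "scene" or "top"; returns a dict with "img" (400x640x3 uint8, red, green, blue), "depth" (400x640 float32, m along the optical axis (not along the pixel's ray), 0 where there is no reading), "fx", "fy", "cx", "cy" (pixels), "extrinsics" (4x4, takes a point from camera to world coordinates). Camera axes: x right, y down, z forward; pixel columns grow to the right and rows downward; lengths in m; the calibration is good to about 2 mm. A picture is of the moment at which its call begins.
- manip.close_job(): hands the job in, once; it reports no verdict.
The state is a dict: "t": time; "joint_positions": joint angles; "joint_velocities": joint speeds; "joint_efforts": joint torques, N m; "eef_pos": TCP position; "eef_rot": TCP orientation; "ft_force": force on the tool from outside, world axes, zero at the start; "torque": the same for the moment, N m; "finger_gap": finger opening in m.
Only numpy, scipy, OpenCV 4.12 (cv2) and the standard library are available. Lean on these libraries where they do the work, as an engineer would, in place of code of your own. Each camera call takes 0.05 s, during which the arm holds its last target. There are 200 camera calls.

TASK

One of the four yellow lids on the blue tubs on the packing bench has not been pressed home. Press the lids lightly near the edge, one after another, until you find the one that rocks, then press that lid down in the middle until it is fully home and sits firm and level. Use the fingertips only: do not lift or take off any lid or force it, and leave the other things on the bench where they are.

Things in the scene. Friction and masses are not known exactly. Their poses are not given: they have to be found in the camera images.
- lid_a_top (a point): Middle of the top face of lid A, one of four identical round yellow press-in lids: 97 mm across, 14 mm thick, flat on top with a thin orange ring; z axis up when level. Each closes a round blue tub fixed to the bench, 109 mm across, rim 85 mm above the bench. Lids stand 3 to 6 mm above the rim, seated or not, as their seals differ; untouched, all lie level.
- lid_a: Lid A, origin in the middle of its underside. A seated lid is rigid. The unseated one balances on a stiff stud in its middle: 1 to 2 N anywhere within 15 mm of its edge tips that edge about 4 mm down (0.12 rad); let go, it comes back level. 10 to 15 N in the middle pushes it straight down 4.5 mm onto its seat, where it stays.
- lid_b_top (a point): Middle of the top face of lid B, one of four identical round yellow press-in lids: 97 mm across, 14 mm thick, flat on top with a thin orange ring; z axis up when level. Each closes a round blue tub fixed to the bench, 109 mm across, rim 85 mm above the bench. Lids stand 3 to 6 mm above the rim, seated or not, as their seals differ; untouched, all lie level.
- lid_b: Lid B, origin in the middle of its underside. A seated lid is rigid. The unseated one balances on a stiff stud in its middle: 1 to 2 N anywhere within 15 mm of its edge tips that edge about 4 mm down (0.12 rad); let go, it comes back level. 10 to 15 N in the middle pushes it straight down 4.5 mm onto its seat, where it stays.
- lid_c_top (a point): Middle of the top face of lid C, one of four identical round yellow press-in lids: 97 mm across, 14 mm thick, flat on top with a thin orange ring; z axis up when level. Each closes a round blue tub fixed to the bench, 109 mm across, rim 85 mm above the bench. Lids stand 3 to 6 mm above the rim, seated or not, as their seals differ; untouched, all lie level.
- lid_c: Lid C, origin in the middle of its underside. A seated lid is rigid. The unseated one balances on a stiff stud in its middle: 1 to 2 N anywhere within 15 mm of its edge tips that edge about 4 mm down (0.12 rad); let go, it comes back level. 10 to 15 N in the middle pushes it straight down 4.5 mm onto its seat, where it stays.
- lid_d_top (a point): Middle of the top face of lid D, one of four identical round yellow press-in lids: 97 mm across, 14 mm thick, flat on top with a thin orange ring; z axis up when level. Each closes a round blue tub fixed to the bench, 109 mm across, rim 85 mm above the bench. Lids stand 3 to 6 mm above the rim, seated or not, as their seals differ; untouched, all lie level.
- lid_d: Lid D, origin in the middle of its underside. A seated lid is rigid. The unseated one balances on a stiff stud in its middle: 1 to 2 N anywhere within 15 mm of its edge tips that edge about 4 mm down (0.12 rad); let go, it comes back level. 10 to 15 N in the middle pushes it straight down 4.5 mm onto its seat, where it stays.
- stamp: Bystander, to be left alone: wooden hand stamp standing on the bench, 34 mm across, 72 mm high; loose. Origin on its underside at the middle of its body.
- marker: Bystander, to be left alone: black marker pen with a red cap, lying, 115 mm long, 14 mm thick; loose. Origin on its underside, 35 mm from the plain end.
- tape: Bystander, to be left alone: cardboard core of a used-up tape roll, lying flat, 94 mm across, 48 mm high; loose. Origin on its underside at the middle of its body.
- mug: Bystander, to be left alone: white mug, 80 mm across, 90 mm high, with a handle; loose. Origin on its underside at the middle of its body.
- scanner: Bystander, to be left alone: black and yellow hand-held barcode scanner lying on its side, about 170 x 110 mm, 40 mm high; loose. Origin on its underside at the middle of its body.
Things that resemble listed ones, but are neither listed nor needed, are in the scene too. Leave any grey or red look-alike of the lid_b alone.

How it is judged:
By the outcome, as a careful person would: the job done as asked, in the order asked, and still so for the second after the job is handed in, with the robot touching nothing.
It also fails if it takes over 48 s, if anything falls off the work surface, if the arm or the gripper's body presses on something with over 40 N, if the wrist force passes 120 N, or if a joint passes its speed limit or range.

## Working session

There is one attempt and no reset: what is moved stays moved. The work goes in short steps, Python scripts to look and compute and a tool call to move; the robot and the scene stay as the last step left them, time stands still between calls to the robot, and variables do not carry over. Pictures are saved under pics/ and viewed, about 8 in all and at most 12, crops included, and the job is handed in when it is done.

Besides the shell and the picture viewer there is one more tool, called after "Call:" by a JSON object that holds its "fn" and its "kwargs". step_arm: Moves the arm, as the interface text tells. Its arguments: {"type":"object","properties":{"deltas":{"type":"array"},"force":{"type":"number"}},"required":["deltas"]}

```bash
mkdir -p pics
cat > h.py <<'E'
import numpy as np,cv2
from plant import manip
def cap(n):
    d=manip.get_image(n); return d
def world(d):
    z=d["depth"]; v,u=np.indices(z.shape)
    P=np.stack([(u-d["cx"])/d["fx"]*z,(v-d["cy"])/d["fy"]*z,z,np.ones_like(z)],-1)
    return (P@np.array(d["extrinsics"]).T)[...,:3]
def lids(d):
    W=world(d); h=cv2.cvtColor(d["img"],cv2.COLOR_RGB2HSV)
    m=((h[...,0]>12)&(h[...,0]<38)&(h[...,1]>110)&(h[...,2]>90)).astype(np.uint8)
    n,l,s,c=cv2.connectedComponentsWithStats(m)
    for i in range(1,n):
        if s[i,4]<150: continue
        p=W[(l==i)&(d["depth"]>0)]
        if len(p)==0: continue
        top=p[p[:,2]>np.median(p[:,2])-.004]
        print(s[i].tolist(),c[i].round(1),"med",np.median(p,0).round(4),"mid",((top.max(0)+top.min(0))/2).round(4),"ext",np.ptp(top,axis=0).round(4))
E
python3 - <<'E'
from h import *
s=manip.observe(); print(s)
for n in("scene","top"):
    d=cap(n); cv2.imwrite(f"pics/{n}0.png",d["img"][...,::-1]); print(n,np.array(d["extrinsics"]).round(3).tolist(),d["fx"]); lids(d)
E
```

```text
{'t': 0.0, 'joint_positions': array([ 1.21515559,  0.62935576,  0.03842821,  1.51840675, -0.02700647,
        0.996282  , -0.01998721]), 'joint_velocities': array([ 3.52880796e-04,  1.14314621e-03,  9.54093418e-04,  2.63587055e-04,
        6.02110352e-05, -8.80051196e-04, -3.86911759e-04]), 'joint_efforts': array([-9.27750516e-04, -5.63396502e+01,  1.22558154e+00, -1.93444562e+01,
        1.09357433e-02,  1.06863311e-02, -5.06183937e-06]), 'eef_pos': array([ 0.18562243, -0.62226157,  0.2303702 ]), 'eef_rot': array([-9.56037967e-04,  9.89515538e-01,  1.44423215e-01, -1.46248064e-04]), 'ft_force': array([ 0.33694546, -0.05083785,  0.78445811]), 'torque': array([-0.00743441, -0.00662635,  0.00990667]), 'finger_gap': 0.08546245043858239}
scene [[0.769, 0.484, -0.417, 0.928], [0.639, -0.6, 0.482, -0.427], [-0.017, -0.637, -0.771, 0.752], [0.0, 0.0, 0.0, 1.0]] 408.1157674898182
[320, 0, 114, 34, 2408] [375.4  12.3] med [-0.2611  1.4989 -0.4012] mid [-0.203   1.5568 -0.2887] ext [0.6806 0.4403 0.2329]
[597, 10, 43, 123, 2609] [625.3  86.5] med [ 0.9939  1.775  -0.4711] mid [ 0.9735  1.4703 
[... 3028 characters left out ...]
d [0.6    0.1122 0.0879] mid [0.601  0.1128 0.0883] ext [0.0957 0.0954 0.0088]
[371, 158, 46, 45, 1621] [393.3 179.7] med [ 0.608  -0.1391  0.0882] mid [ 0.6082 -0.14    0.0888] ext [0.0958 0.0955 0.0091]
[167, 203, 48, 46, 1722] [190.5 225.4] med [0.5034 0.2795 0.0895] mid [0.5037 0.28   0.0899] ext [0.0936 0.0952 0.0086]
[461, 223, 48, 47, 1777] [484.8 246. ] med [ 0.473  -0.3248  0.0888] mid [ 0.4735 -0.3253  0.0893] ext [0.0938 0.0965 0.009 ]
[605, 275, 30, 55, 810] [616.7 293.8] med [ 0.3947 -0.5445  0.1341] mid [ 0.3714 -0.5571  0.1345] ext [0.0995 0.0548 0.0085]
[595, 337, 34, 32, 828] [611.  351.5] med [ 0.2762 -0.5494  0.1039] mid [ 0.2744 -0.5506  0.1042] ext [0.0573 0.06   0.0073]
```

View pics/top0.png

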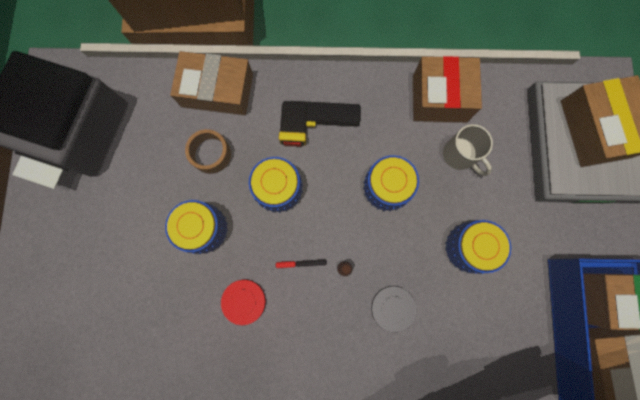

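View pics/scene0.png

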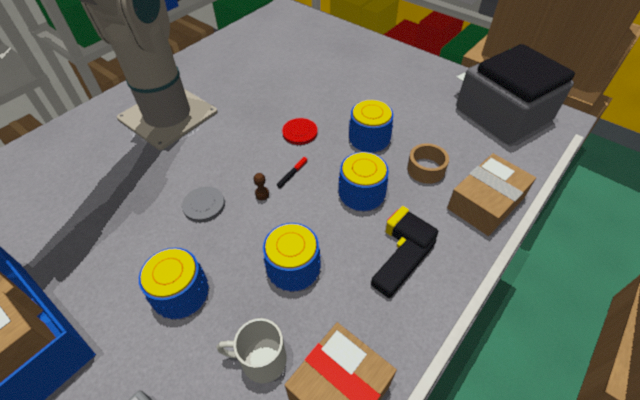

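The pictures show four yellow lids. In the top view they are at pixels (190,226), (274,182), (393,180) and (485,246); in the scene view at (372,113), (364,169), (290,246) and (168,273). The two views agree within about 2 mm, and the tops are at z 0.088–0.090, which fits a rim of 0.085 plus 3–6 mm. I'll start with the nearest, lid 4 at (0.4735, -0.326), and press at its -x edge with the fingers shut.

Call:
{"fn": "step_arm", "kwargs": {"deltas": [[[0.83,0.99,0,0,1],[0.83,0.99,0,0,1],[0.83,0.99,0,0,1],[0.83,0.99,0,0,1],[0.83,0.99,0,0,1],[0.83,0.99,0,0,1],[0.83,0.99,0,0,1],[0.83,0.99,0,0,1],[0.83,0.99,0,0,1],[0.83,0.99,0,0,1]]], "force": 20}}

```text
t: 1.35
eef_pos: [0.3521, -0.424, 0.231]
eef_rot: [-0.0, 0.99, 0.144, -0.0]
ft_force: [0.7, 0.3, -0.1]
finger_gap: -0.0001
```

Call:
{"fn": "step_arm", "kwargs": {"deltas": [[[0.83,0.99,-0.9,0,1],[0.83,0.99,-0.9,0,1],[0.83,0.99,-0.9,0,1],[0.83,0.99,-0.9,0,1],[0.83,0.99,-0.9,0,1],[0,0,-0.8,0,1],[0,0,-0.5,0,1],[0,0,0,0,1],[0,0,0,0,1]]]}}

```text
t: 2.48
eef_pos: [0.4345, -0.327, 0.1158]
eef_rot: [0.0, 0.99, 0.144, 0.0]
ft_force: [-0.7, -1.2, -0.6]
finger_gap: -0.0
```

Call:
{"fn": "step_arm", "kwargs": {"deltas": [[[0,0,-0.8,0,1],[0,0,-0.4,0,1],[0,0,0,0,1],[0,0,0,0,1]]]}}

```text
t: 2.98
eef_pos: [0.4348, -0.3259, 0.0913]
eef_rot: [-0.0, 0.99, 0.144, -0.0]
ft_force: [-0.6, 0.4, 0.3]
finger_gap: -0.0002
```

Call:
{"fn": "step_arm", "kwargs": {"deltas": [[[0,0,-0.05,0,1],[0,0,0,0,1]]]}}

```text
t: 3.22
eef_pos: [0.4349, -0.326, 0.0905]
eef_rot: [0.0, 0.99, 0.144, 0.0]
ft_force: [-0.5, 0.4, -0.4]
finger_gap: -0.0001
```

Call:
{"fn": "step_arm", "kwargs": {"deltas": [[[0,0,-0.05,0,1],[0,0,0,0,1]]]}}

```text
t: 3.48
eef_pos: [0.4348, -0.3259, 0.0894]
eef_rot: [0.0, 0.99, 0.144, 0.0]
ft_force: [-0.9, -0.2, 0.4]
finger_gap: 0.0001
```

Call:
{"fn": "step_arm", "kwargs": {"deltas": [[[0,0,-0.05,0,1],[0,0,0,0,1]]]}}

```text
t: 3.72
eef_pos: [0.4346, -0.3259, 0.0883]
eef_rot: [-0.0, 0.99, 0.144, -0.0]
ft_force: [-1.1, -0.1, 1.2]
finger_gap: -0.0
```

Call:
{"fn": "step_arm", "kwargs": {"deltas": [[[0,0,-0.04,0,1],[0,0,0,0,1]]]}}

```text
t: 3.98
eef_pos: [0.4346, -0.3259, 0.0875]
eef_rot: [-0.0, 0.99, 0.144, -0.0]
ft_force: [-1.3, 0.4, 1.2]
finger_gap: -0.0003
```

Run:
```python
from h import *
s=manip.observe(); print(s["t"],s["eef_pos"].round(5),s["ft_force"].round(2))
```

```text
3.975 [ 0.43457 -0.32593  0.08749] [-1.26  0.37  1.2 ]
```

Call:
{"fn": "step_arm", "kwargs": {"deltas": [[[0,0,-0.04,0,1],[0,0,0,0,1]]]}}

```text
t: 4.22
eef_pos: [0.4346, -0.326, 0.087]
eef_rot: [0.0, 0.99, 0.144, -0.0]
ft_force: [-2.6, 0.4, 5.4]
finger_gap: -0.0001
```

```bash
cat >> h.py <<'E'
def tilt(n,c,name=None):
    d=cap(n); W=world(d); h=cv2.cvtColor(d["img"],cv2.COLOR_RGB2HSV)
    m=(h[...,0]>12)&(h[...,0]<38)&(h[...,1]>110)&(d["depth"]>0)&(np.hypot(W[...,0]-c[0],W[...,1]-c[1])<.046)&(abs(W[...,2]-.089)<.009)
    p=W[m]; A=np.c_[p[:,0]-c[0],p[:,1]-c[1],np.ones(len(p))]
    for _ in range(3):
        s=np.linalg.lstsq(A,p[:,2],rcond=None)[0]; r=abs(p[:,2]-A@s); k=r<.003; A,p=A[k],p[k]
    print(n,len(p),"slope x,y",s[:2].round(4),"z",s[2].round(5))
    if name: cv2.imwrite(name,d["img"][...,::-1])
L=[(.4735,-.326),(.6085,-.140),(.601,.112),(.5037,.2797)]
E
python3 - <<'E'
from h import *
for n in("scene","top"):
    for c in L: tilt(n,c)
E
```

```text
scene 1542 slope x,y [0.1153 0.0075] z 0.09074
scene 1515 slope x,y [-0.0031 -0.0027] z 0.08853
scene 967 slope x,y [-0.0031 -0.0026] z 0.08818
scene 654 slope x,y [ 0.0032 -0.0024] z 0.08968
top 1287 slope x,y [0.1153 0.0057] z 0.09023
top 1418 slope x,y [-0.0002 -0.004 ] z 0.08822
top 1416 slope x,y [0.0038 0.0012] z 0.0881
top 1496 slope x,y [-0.0014  0.0022] z 0.08959
```

Lid 4 rocks: its slope is 0.115 rad in both views, while the others are level. I'll lift off, move over its middle and check that it came back level.

Call:
{"fn": "step_arm", "kwargs": {"deltas": [[[0,0,0.3,0,1],[0,0,0.7,0,1],[0.5,0,0,0,1],[0.7,0,0,0,1],[0.75,0,0,0,1],[0,0,0,0,1],[0,0,0,0,1]]]}}

```text
t: 5.5
eef_pos: [0.4733, -0.3257, 0.1063]
eef_rot: [-0.0, 0.99, 0.144, -0.001]
ft_force: [-0.8, -0.2, 1.2]
finger_gap: -0.0004
```

Run:
```python
from h import *
for n in("scene","top"): tilt(n,L[0]); 
lids(cap("scene"))
print(manip.observe()["ft_force"])
```

```text
scene 1392 slope x,y [-0.0034  0.0009] z 0.08931
top 1026 slope x,y [ 0.0002 -0.0002] z 0.08871
[320, 0, 114, 34, 2404] [375.3  12.3] med [-0.2613  1.4976 -0.4001] mid [-0.2043  1.5558 -0.288 ] ext [0.682  0.4341 0.2323]
[597, 10, 43, 123, 2686] [625.1  86. ] med [ 0.9916  1.7746 -0.4655] mid [ 0.9724  1.4611 -0.1996] ext [0.1864 0.6657 0.5396]
[176, 19, 30, 17, 176] [192.1  26.3] med [-0.8918  0.7148 -0.3268] mid [-0.9028  0.7157 -0.325 ] ext [0.2116 0.0566 0.0114]
[464, 34, 26, 29, 346] [477.5  50.9] med [ 0.4963  0.9816 -0.0861] mid [ 0.5097  1.0247 -0.0459] ext [0.0803 0.1902 0.0883]
[568, 87, 34, 19, 365] [584.   95.6] med [ 0.8889  0.965  -0.0858] mid [ 0.8814  0.9824 -0.085 ] ext [0.0807 0.1157 0.0094]
[353, 100, 39, 26, 789] [371.8 112.6] med [0.5067 0.2776 0.0896] mid [0.5055 0.279  0.0895] ext [0.0953 0.0974 0.0071]
[410, 144, 38, 28, 300] [428.7 157.8] med [0.6818 0.2722 0.0467] mid [0.6825 0.2724 0.0474] ext [0.0894 0.0932 0.0082]
[343, 153, 43, 32, 1103] [364.  168.7] med [0.6031 0.1096 0.088 ] mid [0.6015 0.112  0.0884] ext [0.0958 0.0995 0.0084]
[491, 154, 44, 38, 453]
[... 427 characters left out ...]
.0885] ext [0.0966 0.0964 0.0073]
[141, 249, 54, 49, 1628] [169.7 275.3] med [ 0.4837 -0.3311  0.0892] mid [ 0.4788 -0.3258  0.1266] ext [0.0852 0.0962 0.0828]
[0, 273, 32, 81, 1114] [ 10.6 317.6] med [ 0.3897 -0.5401  0.1343] mid [ 0.3708 -0.5551  0.1343] ext [0.1015 0.048  0.0079]
[605, 283, 35, 117, 1507] [623.6 355.6] med [ 1.369   0.4671 -0.552 ] mid [ 1.3748  0.5585 -0.5477] ext [0.0636 0.4393 0.0165]
[320, 323, 76, 71, 1247] [368.5 363.8] med [ 0.8598 -0.2261  0.0898] mid [ 0.8314 -0.2291  0.0898] ext [0.1182 0.0454 0.0076]
[285, 362, 64, 38, 1306] [311.8 385.4] med [ 0.8018 -0.3059  0.0899] mid [ 0.8146 -0.3111  0.0898] ext [0.0863 0.0481 0.0071]
[ 0.41138648  0.11379779 -0.25382332]
```

The lid is level again, with its top at 0.089. I'll press in the middle; the seat should be at a top height of about 0.0845.

Call:
{"fn": "step_arm", "kwargs": {"deltas": [[[0,0,-0.5,0,1],[0,0,-0.3,0,1],[0,0,-0.05,0,1],[0,0,0,0,1]]]}}

```text
t: 6.15
eef_pos: [0.4737, -0.3259, 0.0896]
eef_rot: [-0.0, 0.99, 0.144, -0.0]
ft_force: [-0.2, 0.1, -0.2]
finger_gap: -0.0002
```

Call:
{"fn": "step_arm", "kwargs": {"deltas": [[[0,0,-0.05,0,1],[0,0,0,0,1]]]}}

```text
t: 6.4
eef_pos: [0.4739, -0.326, 0.089]
eef_rot: [0.0, 0.99, 0.144, 0.0]
ft_force: [-0.5, -0.3, 3.8]
finger_gap: -0.0005
```

Call:
{"fn": "step_arm", "kwargs": {"deltas": [[[0,0,-0.05,0,1],[0,0,0,0,1]]]}}

```text
t: 6.65
eef_pos: [0.4739, -0.326, 0.0882]
eef_rot: [0.0, 0.99, 0.144, 0.0]
ft_force: [-0.5, 1.4, 5.7]
finger_gap: 0.0003
```

Call:
{"fn": "step_arm", "kwargs": {"deltas": [[[0,0,-0.05,0,1],[0,0,0,0,1]]]}}

```text
t: 6.9
eef_pos: [0.4739, -0.326, 0.0873]
eef_rot: [0.0, 0.99, 0.144, 0.0]
ft_force: [-1.8, 0.8, 6.1]
finger_gap: 0.0
```

Call:
{"fn": "step_arm", "kwargs": {"deltas": [[[0,0,-0.05,0,1],[0,0,0,0,1]]]}}

```text
t: 7.15
eef_pos: [0.4739, -0.326, 0.0863]
eef_rot: [0.0, 0.99, 0.144, 0.0]
ft_force: [-1.7, 0.7, 6.1]
finger_gap: 0.0
```

Call:
{"fn": "step_arm", "kwargs": {"deltas": [[[0,0,-0.05,0,1],[0,0,0,0,1]]]}}

```text
t: 7.4
eef_pos: [0.4739, -0.326, 0.0854]
eef_rot: [0.0, 0.99, 0.144, 0.0]
ft_force: [-0.9, 1.0, 6.3]
finger_gap: -0.0001
```

Call:
{"fn": "step_arm", "kwargs": {"deltas": [[[0,0,-0.05,0,1],[0,0,0,0,1]]]}}

```text
t: 7.65
eef_pos: [0.4739, -0.326, 0.0851]
eef_rot: [0.0, 0.99, 0.144, 0.0]
ft_force: [-2.3, 2.0, 13.7]
finger_gap: 0.0
```

Call:
{"fn": "step_arm", "kwargs": {"deltas": [[[0,0,-0.02,0,1],[0,0,0,0,1]]]}}

```text
t: 7.9
eef_pos: [0.4739, -0.326, 0.0851]
eef_rot: [0.0, 0.99, 0.144, 0.0]
ft_force: [-3.2, 2.0, 15.3]
finger_gap: 0.0
```

Call:
{"fn": "step_arm", "kwargs": {"deltas": [[[0,0,0.3,0,1],[0,0,0.7,0,1],[-0.5,0,0,0,1],[-0.7,0,0,0,1],[-0.75,0,0,0,1],[0,0,0,0,1],[0,0,0,0,1]]]}}

```text
t: 8.78
eef_pos: [0.4351, -0.326, 0.1033]
eef_rot: [0.0, 0.99, 0.144, 0.0]
ft_force: [0.1, 0.0, -0.2]
finger_gap: -0.0
```

Run:
```python
from h import *
for n in("scene","top"):
    for c in L: tilt(n,c)
```

```text
scene 1714 slope x,y [ 0.0009 -0.0012] z 0.08496
scene 1512 slope x,y [ 0.0003 -0.0016] z 0.08844
scene 970 slope x,y [ 0.     -0.0014] z 0.08818
scene 661 slope x,y [ 0.0016 -0.0048] z 0.0897
top 1324 slope x,y [-0.0035 -0.0033] z 0.08446
top 1413 slope x,y [0.0043 0.0005] z 0.0881
top 1403 slope x,y [0.0007 0.0012] z 0.08804
top 1501 slope x,y [0.0018 0.001 ] z 0.08959
```

The lid dropped 4.3 mm and stays level. One light edge press will check that it is firm.

Call:
{"fn": "step_arm", "kwargs": {"deltas": [[[0.15,0,-0.5,0,1],[0,0,-0.3,0,1],[0,0,0,0,1],[0,0,-0.05,0,1],[0,0,0,0,1]]]}}

```text
t: 9.8
eef_pos: [0.4378, -0.326, 0.0864]
eef_rot: [0.0, 0.99, 0.144, 0.0]
ft_force: [-0.5, 0.3, 0.5]
finger_gap: -0.0004
```

Call:
{"fn": "step_arm", "kwargs": {"deltas": [[[0,0,-0.05,0,1],[0,0,0,0,1]]]}}

```text
t: 10.05
eef_pos: [0.4378, -0.3259, 0.0854]
eef_rot: [0.0, 0.99, 0.144, 0.0]
ft_force: [0.7, -0.7, -0.6]
finger_gap: 0.0001
```

Call:
{"fn": "step_arm", "kwargs": {"deltas": [[[0,0,-0.03,0,1],[0,0,0,0,1]]]}}

```text
t: 10.3
eef_pos: [0.4379, -0.326, 0.0852]
eef_rot: [0.0, 0.99, 0.144, 0.0]
ft_force: [-0.5, 0.1, 5.2]
finger_gap: -0.0001
```

Run:
```python
from h import *
for n in("scene","top"): tilt(n,L[0])
s=manip.observe(); print(s["eef_pos"],s["ft_force"])
```

```text
scene 1611 slope x,y [-0.0041 -0.001 ] z 0.08498
top 1213 slope x,y [-0.0074 -0.0017] z 0.08464
[ 0.43782034 -0.32593825  0.08513459] [-1.00077475  1.29895178  5.25885838]
```

Under 5 N at the edge it is rigid and level. Now I'll retreat.

Call:
{"fn": "step_arm", "kwargs": {"deltas": [[[0,0,0.3,0,1],[0,0,0.9,0,1],[0,0,1,0,1],[0,0,1,0,1],[0,0,1,0,1],[0,0,1,0,1],[0,0,0,0,1],[0,0,0,0,1],[0,0,0,0,1]]]}}

```text
t: 11.52
eef_pos: [0.4372, -0.3255, 0.1878]
eef_rot: [-0.001, 0.99, 0.144, -0.001]
ft_force: [0.1, 0.8, -0.5]
finger_gap: 0.0001
```

Run:
```python
from h import *
for n in("scene","top"): tilt(n,L[0],f"pics/{n}1.png")
a=cv2.imread("pics/scene0.png");b=cv2.imread("pics/scene1.png")
print(manip.observe()["ft_force"])
manip.close_job()
```

```text
scene 1713 slope x,y [-0.0012 -0.0003] z 0.08492
top 1519 slope x,y [ 0.0006 -0.0012] z 0.08446
[-0.91067657  0.24837776 -0.83933817]
the job is handed in; nothing more can be done
```

View pics/scene1.png

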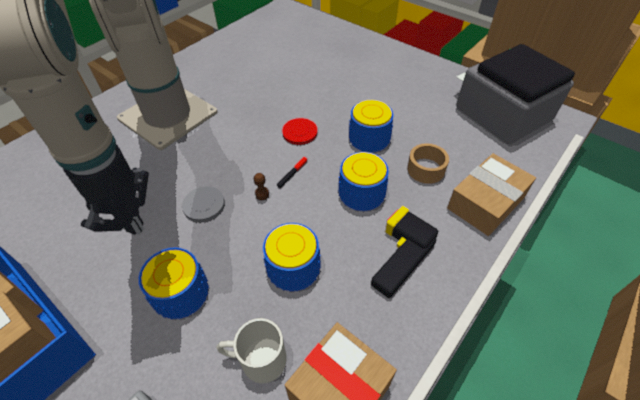

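The loose lid is now pressed fully home, and the job was handed in at about 11.6 s. It was the first lid I tried, at (0.474, -0.326), so I never pressed the other three.

- **Finding it:** a light press near its edge tipped it 0.115 rad, seen in both camera views. The force was about 1 N while it tipped and reached 5.4 N when it hit its stop. It came back level when I let go.
- **Pressing it home:** I pressed in the middle until the force reached 15 N. The lid went down and stopped 4.3 mm lower, against the 4.5 mm given.
- **Checks afterwards:** about 5 N near the edge left it level within about 0.007 rad. With the arm lifted clear, its slope was at most 0.001 rad and its top stayed at 0.0845–0.085 m.
- **Other things:** the other three lids measured unchanged after the press. The last picture shows the rest of the bench as it was, with the gripper clear of everything.

No check failed. One number was lower than expected: the force read only about 6 N while the lid was sliding down, and passed 10 N only once it was on its seat.

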